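# Hold a finished glass ball piece in the stress viewer

## Task

Pull down the bar-handled front of the clear-roofed cooling cabinet until it lies flat open and leave it so, then draw out the glass rod that ends in a round ball, leaving the rods with the cone and the flat disc lying where they are. Hold the ball in the air in the middle between the two upright round windows of the stress viewer, level with their centres, its rod horizontal and parallel to the windows, without ever touching the viewer. Finish holding it there, still, in the gripper; do not put it down or let go.

Things in the scene. Friction and masses are not known exactly. Their poses are not given: they have to be found in the camera images.
- cabinet: grey cooling cabinet, cold, fixed, 240 deep (x) x 320 wide (y) x 176 mm high, clear roof. Origin: centre of underside; x to its back, open front at x = -120 mm, y left looking in, z up. Inner floor z = 85, roof underside z = 171 mm. Three glass pieces lie along x at y = -100, -30, +40 mm in any order, head centres at x = -45, z = 103 mm; rods stick out 115 mm past the front.
- rest (a point): middle of the top of the steel rest bar just inside the cabinet's front, at cabinet x = -100, y = 0, z = 98.5 mm; the bar is 18 mm deep and runs the full width. The rods lie on it, each between two steel bumps 8 mm tall and 13 mm apart. To bring a head out, lift it 25 to 35 mm over bar and bumps, below the roof, and pull it to -x of the cabinet.
- front (a joint): drop-down front, hinged at its bottom: 0 shut (upright), 1.57 open, lying level to -x of the cabinet, inner face at z = 70 mm. Panel 12 mm thick, 80 tall, 320 wide, top edge at z = 150 mm when shut, with 18 mm slots open at the top for the rods; heads cannot pass until it is down. Starts 0 to 0.1. Stiff: stays put near shut; pulled past about 0.35 rad it sinks open by its weight within 5 s.
- front_handle (a point): middle of the grip of the front's steel bar handle: round bar 10 mm thick, 70 mm long along y, at cabinet y = 85 to 155 mm, held 37 mm clear of the panel by a slanting leg at each end. When shut, the gap behind the bar (37 mm in x, 60 mm between the legs) is open from above: a closed gripper can hook behind the bar, and pull to -x and down. Moves with the front.
- front_hinge (a point): point on the front's hinge line, at cabinet x = -120, y = 0, z = 70 mm, along y. When shut, the handle bar's middle is 85 mm above and 55 mm before it (to -x); behind the bar the panel is cut down by 20 mm. A gripper hooked there should leave at about 0.45 rad: ease 10 mm to +x off the bar, then lift (lifting while still pressed on the bar drags the front shut and jams).
- ball_piece: the piece to take: amber glass ball, 36 mm diameter, on a straight light tube rod 9 mm thick, about 60 g in all. Origin: centre of the ball; the rod runs along -x of the piece and ends 190 mm from the ball's centre. It may have rolled about its x axis. Held by the rod's end it is nose-heavy (centre of mass about 20 mm from the ball's centre): grip it with 30 N or more.
- cone_piece: leave alone: same amber glass and rod, but the head is a cone, 36 mm wide at the rod side, pointed at the far end, 38 mm long. Origin near the middle of the head, rod along -x to 190 mm.
- disc_piece: leave alone: same amber glass and rod, but the head is a flat disc, 36 mm in diameter, 16 mm thick, square to the rod. Origin: centre of the disc, rod along -x to 190 mm.
- viewer: stress viewer, fixed: black base 140 (x) x 220 (y) x 22 mm; two upright round windows, 128 mm over the rims, on posts, face each other along its y, inner faces at y = -68 and +68 mm, centres at z = 200, tops at 264 mm. Origin: centre of the base's underside, z up. Open on its x sides; -x looks roughly to the robot, with some yaw. Stands on the other side of the bench from the cabinet.
- viewer_mid (a point): the point midway between the two window centres, where the ball's centre is to be held, 200 mm above the bench; axes as the viewer's: the rod is to lie along x (either way round), y is the line of sight through the windows.
Not all that is in view belongs to the job. Leave any turquoise look-alike of the ball_piece alone.

How it is judged:
By the outcome, as a careful person would: the job done as asked, in the order asked, and still so for the second after the job is handed in, while the arm keeps its last pose, push and grip.
It also fails if it takes over 64 s, if anything falls off the work surface, if the arm or the gripper's body presses on something with over 40 N, if the wrist force passes 120 N, or if a joint passes its speed limit or range.

## Robot

A 6-joint arm with a two-finger parallel gripper is mounted at the origin on the work surface. World frame = base frame: x ahead of the robot, y to its left, z up, the work surface at z = 0. Lengths are in m, angles in rad, forces in N, time in s.
With the tool pointing down it reaches from about 0.3 to 0.875 m from the base axis. Payload 6.4 kg.
Tool frame: the origin (TCP) lies at the very end of the fingers, on their centre line; the grasp point (between the pads) lies 19 mm behind it; z points along the fingers, y is the line along which they close (so a half turn about z gives the same grasp; the last joint's range is limited). The gripper opens to 85 mm and grips with 20 to 120 N. Pads are 22 mm wide; open, the fingers measure 114 mm over their backs; the gripper's body (76 mm by 85 mm) begins 54 mm behind the grasp point. The pads swing forward as they close: fully open they stand 13 mm farther back than shut.
Start: joints at [-1.406, 0.181, 1.607, -0, 1.354, -0.206], TCP at [0.208, -0.536, 0.231] pointing down, gripper open.
Joint ranges: [-2.99, 2.99], [-0.89, 2.07], [0.3, 2.58], [-1.14, 4.28], [0, 2.63], [-3.12, 3.12]. Speed limits (rad/s): [2.57, 2.57, 3.01, 3.14, 3.14, 3.14].

## Interface

Orientations are given as a unit quaternion [w, x, y, z].
In Python, from bench import ctrl, camera, calibration, order, outline_of gives the robot as it stands.
- The arm moves only by the tool move_arm, never from a script. Its argument "series" is a list that holds one entry, the list of rows, each a list of 5 numbers: the opening, from 0 (shut) to 1 (fully open), then the shift along the tool's x, y, z in mm, then the turn about the tool's z in rad. A call has exactly 10 rows; each row is the pose to reach, as a shift and turn from the pose commanded when the call began, along the tool's axes at that moment; what a row does not reach only later rows make up. A row lasts 1/12 s, in which the tool goes at most 41.7 mm and 7.16 degrees, less where a joint would pass 70% of its speed; a pose out of reach is approached as far as the arm can. A call with a gripper value outside its range is refused whole. The fingers move at their own pace and stop on an object; the grip force is fixed at half the most. Time passes only in rows, so rows that repeat a pose let the fingers close, or fill a call up. It gives the time, the measured TCP pose, the force, the opening and the grip force at its end, in the units of the state.
- ctrl.get_obs(): the state, without advancing time (a new reading comes with each control period).
- camera(name): name is "scene" or "top" or "wrist"; returns (picture, depth): 400x640x3 uint8, blue, green, red; 400x640 float32, m along the optical axis (not along the pixel's ray), 0 where there is no reading.
- calibration(name): a dict with "intrinsics" (3x3 intrinsics, pixels), "rvec" (rotation vector, rad) and "tvec" (3), from world to camera coordinates, as OpenCV has them. Camera axes: x right, y down, z forward; pixel columns grow to the right and rows downward; lengths in m; the calibration is good to about 2 mm. A picture is of the moment at which its call begins: read the wrist's pose just before it. calibration takes no time and is no camera call; for the wrist camera it gives the pose at the moment of the call.
- order.hand_in(): hands the job in; it is judged then, once.
Trained networks look in the newest picture that a camera, given by its name, has taken for a name from the list of things; names that differ only in an ending like _2 or _b are one class to them, and where a whole thing is asked for, a point or a joint stands for the part that bears it (a point fixed in the world has none). Each returns a list of dicts, best first, with "conf" (0 to 1); they miss things now and then, are a little off and sometimes report something else, mostly with a low value. They report only what shows in the picture. A call takes as long as a camera call. They do not tell look-alikes from the thing itself.
- outline_of(target, camera): "region" (400x640 bool, what is visible of it) and "bbox" ([centre column, centre row, width, height] in pixels, round what is visible of it).
The state is a dict: "time_s": time; "q": joint angles; "dq": joint speeds; "joint_efforts": joint torques, N m; "eef_pos": TCP position; "eef_rot": TCP orientation; "wrist_force": force on the tool from outside, world axes, zero at the start; "torque": the same for the moment, N m; "opening": opening from 0.0 (shut) to 1.0 (fully open); "grasp_force": force on a finger pad.
Only numpy, scipy, OpenCV 4.12 (cv2) and the standard library are available. Lean on these libraries where they do the work, as an engineer would, in place of code of your own. Each camera call takes 0.05 s, during which the arm holds its last target. There are 200 camera calls.

## Working session

There is one attempt and no reset: what is moved stays moved. The work goes in short steps, Python scripts to look and compute and a tool call to move; the robot and the scene stay as the last step left them, time stands still between calls to the robot, and variables do not carry over. Pictures are saved under pics/ and viewed, at most 10 in all, crops included, and the job is handed in when it is done.

Besides the shell and the picture viewer there is one more tool, called after "Call:" as name([rows], argument=value, ...), one row to a line, values as JSON. move_arm: Moves the arm, as the interface text tells. Its arguments: {"type":"object","properties":{"series":{"type":"array","items":{"type":"array","items":{"type":"array","items":{"type":"number"}}}}},"required":["series"]}

```bash
ls; mkdir -p pics; cat > h.py <<'E'
import numpy as np, cv2
from bench import ctrl, camera, calibration, order, outline_of
def cal(n):
    c=calibration(n); R=cv2.Rodrigues(np.array(c["rvec"],float))[0]; return np.array(c["intrinsics"],float),R,np.array(c["tvec"],float).ravel()
def cloud(d,c):
    K,R,t=c; v,u=np.mgrid[:400,:640]
    P=np.stack([(u-K[0,2])/K[0,0]*d,(v-K[1,2])/K[1,1]*d,d],-1)
    return (P-t)@R
def proj(p,c):
    K,R,t=c; q=np.atleast_2d(p)@R.T+t; q=q@K.T; return q[:,:2]/q[:,2:]
E
python3 - <<'E'
from h import *
o=ctrl.get_obs(); print(o)
ims=[]
for n in("scene","top"):
    c=cal(n); im,d=camera(n); cv2.imwrite(f"pics/{n}0.png",im); X=cloud(d,c); np.savez(n+"0.npz",X=X,d=d,im=im)
    print(n,"campos",-c[1].T@c[2])
    for t in("cabinet","front","front_handle","ball_piece","cone_piece","disc_piece","viewer"):
        for r in outline_of(t,n)[:3]:
            m=r["region"]&(d>0); print(t,round(r["conf"],2),np.round(r["bbox"]),np.round(np.median(X[m],0),3) if m.any() else None, np.round(X[m].min(0),3),np.round(X[m].max(0),3))
    ims.append(im)
E
```

```text
pics
{'time_s': 0.0, 'q': array([-1.40631752e+00,  1.81535766e-01,  1.60802663e+00,  1.42005729e-05,
        1.35375611e+00, -2.06301613e-01]), 'dq': array([ 0.00012266, -0.00202224,  0.00050423,  0.00165015,  0.00076704,
        0.00131207]), 'joint_efforts': array([-5.03292904e-05, -4.44873762e+01, -3.51337194e+01, -3.52504621e-04,
        9.30717972e-03,  1.54632914e-05]), 'eef_pos': array([ 0.20827535, -0.5353669 ,  0.2303781 ]), 'eef_rot': array([-8.62593556e-04,  9.82864315e-01,  1.84328494e-01,  2.49745724e-05]), 'wrist_force': array([ 0.15447885, -0.4409447 , -0.71162082]), 'torque': array([-0.02118602,  0.04053749,  0.01742558]), 'grasp_force': 0.0, 'opening': 0.9983359515340713}
scene campos [0.62641794 0.47607044 0.79775671]
cabinet 0.87 [276. 313. 204. 174.] [0.67  0.233 0.177] [ 0.486 -0.068 -0.002] [0.806 0.38  0.181]
front 0.75 [337. 316.  80. 167.] [0.553 0.297 0.139] [ 0.473 -0.022 -0.002] [0.569 0.38  0.171]
front 0.37 [324. 265.  56.  14.] [0.499 0.122 0.108] [ 0.446  0.062 -0.001] [0.569 0.126 0.112]
front_handle 0.68 [335. 316.  81. 167.] [0.553 0.293 0.138] [ 0.
[... 1195 characters left out ...]
ndle 0.91 [214. 176. 142.  27.] [0.551 0.271 0.142] [ 0.504  0.062 -0.004] [0.575 0.438 0.162]
ball_piece 0.9 [395. 254.  63.  50.] [ 0.339 -0.18   0.021] [ 0.302 -0.296  0.005] [ 0.423 -0.129  0.043]
ball_piece 0.81 [224. 272.  86.  18.] [0.302 0.253 0.019] [ 0.29   0.109 -0.002] [0.324 0.32  0.041]
ball_piece 0.59 [199. 185.  13.  58.] [0.519 0.263 0.107] [ 0.451  0.252 -0.003] [0.59  0.295 0.149]
cone_piece 0.47 [231. 184.   7.  58.] [0.497 0.193 0.107] [0.452 0.188 0.103] [0.587 0.198 0.112]
disc_piece 0.74 [260. 187.   9.  59.] [0.514 0.123 0.107] [0.446 0.117 0.   ] [0.585 0.142 0.113]
viewer 0.9 [408. 131. 111.  75.] [ 0.646 -0.234  0.024] [ 0.584 -0.393 -0.006] [ 0.776 -0.102  0.269]
```

```bash
python3 - <<'E'
import cv2,numpy as np
a=cv2.imread("pics/scene0.png");b=cv2.imread("pics/top0.png")
cv2.imwrite("pics/a.png",cv2.resize(a[200:400,170:460],(798,550),interpolation=cv2.INTER_CUBIC))
cv2.imwrite("pics/b.png",cv2.resize(b[40:300,130:490],(800,578),interpolation=cv2.INTER_CUBIC))
E
```

```text
(no output)
```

View pics/a.png

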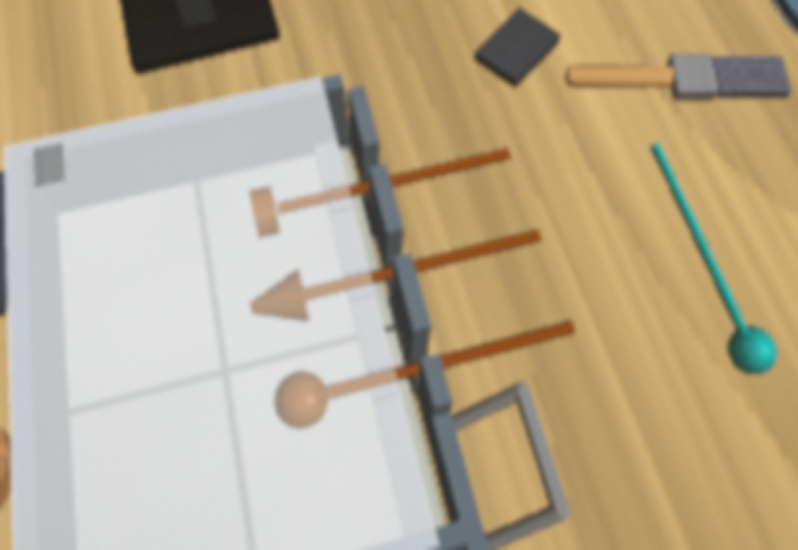

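View pics/b.png

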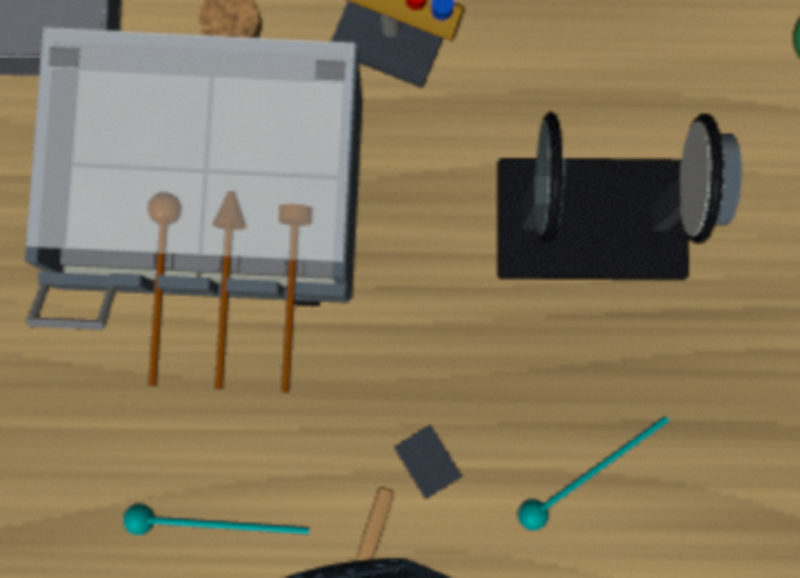

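The scene crop (a.png) shows the ball in the slot nearest the handle (+40), about (300,400), with the cone in the middle and the disc far right. The handle bar runs from (520,385) to (560,515). The top crop (b.png) shows the ball at (163,207), the viewer at about (600,215), and two turquoise decoys on the bench.

```bash
cat >> h.py <<'E'
def yawtool(o=None):
    o=o or ctrl.get_obs(); w,x,y,z=o["eef_rot"]; from scipy.spatial.transform import Rotation as Ro
    return Ro.from_quat([x,y,z,w]).as_matrix()
def togo(p,yaw=None):
    "shift mm in tool axes and turn to bring TCP to p with tool x along yaw (mod pi)"
    o=ctrl.get_obs(); R=yawtool(o); s=R.T@(np.array(p)-o["eef_pos"])*1000
    t=0
    if yaw is not None:
        cur=np.arctan2(R[1,0],R[0,0]); t=-((yaw-cur+np.pi/2)%np.pi-np.pi/2)
    print("shift",np.round(s,1),"turn",round(t,3),"q6",o["q"][5].round(2))
E
python3 - <<'E'
from h import *
XT=np.load("top0.npz")["X"];XS=np.load("scene0.npz")["X"]
def sel(X,lo,hi):
    f=X.reshape(-1,3); return f[np.all((f>lo)&(f<hi),1)]
for n,X in(("top",XT),("scene",XS)):
    p=sel(X,[.52,.03,.168],[.86,.46,.186]); r=cv2.minAreaRect(p[:,:2].astype(np.float32)); print(n,"roof",len(p),r,np.median(p[:,2]),p.min(0),p.max(0))
    for y in(.122,.193,.263):
        p=sel(X,[.44,y-.02,.098],[.52,y+.02,.118]); 
        if len(p)>10:
            l=cv2.fitLine(p[:,:2].astype(np.float32),cv2.DIST_HUBER,0,.01,.01).ravel(); s=np.sign(l[0]); print(" rod",len(p),"yaw",np.arctan2(l[1]*s,l[0]*s),"y@.5",l[3]+(.5-l[2])*l[1]/l[0],"minx",p[:,0].min(),np.median(p[:,2]))
    p=sel(X,[.48,.29,.10],[.535,.46,.175]); print(" handle",len(p),p.min(0) if len(p) else 0,p.max(0) if len(p) else 0)
    q=p[p[:,0]<.53]; 
    if len(q)>5: print(np.round(q[np.argsort(q[:,0])][::max(1,len(q)//25)],3).tolist())
    p=sel(X,[.5,-.45,.014],[.85,-.05,.03]); print(" base",len(p),cv2.minAreaRect(p[:,:2].astype(np.float32)))
    p=sel(X,[.5,-.45,.12],[.85,-.05,.275]); print(" rims",len(p),p.min(0),p.max(0))
    p=sel(X,[.5,-.45,.252],[.85,-.05,.275]);print(" tops",np.round(p[::max(1,len(p)//20)],3).tolist())
E
```

```text
top roof 14131 ((0.6848463416099548, 0.2170965075492859), (0.3202230632305145, 0.2414194792509079), 87.90530395507812) 0.17628363230896577 [0.55869925 0.05425549 0.16809462] [0.80956609 0.38099363 0.18452501]
 rod 121 yaw -0.044882316 y@.5 0.12312205 minx 0.44555286843041586 0.10701238881769011
 rod 119 yaw -0.041769773 y@.5 0.19307373 minx 0.449611615887656 0.10680054845488296
 rod 118 yaw -0.033301897 y@.5 0.2630215 minx 0.45087697724658754 0.10678974185639292
 handle 234 [0.50383129 0.3024795  0.13644025] [0.53492818 0.38279958 0.16249836]
[[0.504, 0.308, 0.156], [0.506, 0.328, 0.158], [0.506, 0.312, 0.158], [0.506, 0.311, 0.156], [0.507, 0.364, 0.158], [0.508, 0.346, 0.159], [0.508, 0.333, 0.158], [0.508, 0.324, 0.158], [0.509, 0.376, 0.161], [0.51, 0.357, 0.158], [0.51, 0.339, 0.159], [0.51, 0.322, 0.158], [0.511, 0.318, 0.155], [0.512, 0.354, 0.16], [0.512, 0.346, 0.159], [0.512, 0.342, 0.157], [0.513, 0.327, 0.155], [0.514, 0.374, 0.161], [0.514, 0.36, 0.158], [0.515, 0.354, 0.154], [0.516, 0.378, 0.157], [0.518, 0.304, 0.15], [0.52, 0.308, 0.153], [0.523, 0.306, 0.151], [0.52
[... 1925 characters left out ...]
0.6541222333908081, -0.19988659024238586), (0.1395639032125473, 0.18923942744731903), 0.48258739709854126)
 rims 3833 [ 0.5908228  -0.2966566   0.12076762] [ 0.84899171 -0.05092766  0.26742313]
 tops [[0.653, -0.294, 0.266], [0.642, -0.289, 0.264], [0.647, -0.29, 0.262], [0.663, -0.288, 0.264], [0.616, -0.289, 0.252], [0.637, -0.288, 0.255], [0.651, -0.288, 0.255], [0.663, -0.286, 0.257], [0.672, -0.288, 0.255], [0.666, -0.285, 0.252], [0.644, -0.142, 0.265], [0.649, -0.141, 0.264], [0.663, -0.141, 0.265], [0.623, -0.137, 0.257], [0.642, -0.137, 0.26], [0.66, -0.137, 0.262], [0.679, -0.142, 0.26], [0.639, -0.135, 0.255], [0.656, -0.138, 0.254], [0.664, -0.136, 0.255], [0.687, -0.137, 0.256]]
```

```bash
python3 - <<'E'
from h import *
togo([.533,.342,.25],-.036)
X=np.load("top0.npz")["X"].reshape(-1,3)
p=X[np.all((X>[.5,-.45,.014])&(X<[.85,-.05,.03]),1)]
# base edges: left-right edges x(y)
e=[(y,np.percentile(p[abs(p[:,1]-y)<.006][:,0],2)) for y in np.arange(-.31,-.115,.012)]
print("front edge slope",np.polyfit(*np.array(e).T,1))
q=X[np.all((X>[.5,-.45,.2])&(X<[.76,-.05,.272]),1)]
for lo,hi in((-.16,-.11),(-.31,-.26)):
    s=q[(q[:,1]>lo)&(q[:,1]<hi)&(q[:,2]>.235)]; l=cv2.fitLine(s[:,:2].astype(np.float32),cv2.DIST_HUBER,0,.01,.01).ravel(); print(len(s),l, s.min(0),s.max(0))
E
```

```text
shift [ 620.7 -700.7  -18.7] turn 0.407 q6 -0.21
front edge slope [-0.00163636  0.5866404 ]
353 [ 0.9998823   0.01534501  0.6510452  -0.13780637] [ 0.60036582 -0.1468814   0.23538128] [ 0.70842544 -0.13210143  0.26742966]
510 [ 0.9999751   0.00705724  0.65392965 -0.28773004] [ 0.60261321 -0.30997964  0.23502451] [ 0.70780589 -0.28136951  0.26852963]
```

Call:
move_arm([
  [[0,27,-30,-19,0.05],[0,54,-60,-19,0.1],[0,81,-90,-19,0.15],[0,108,-120,-19,0.2],[0,135,-150,-19,0.25],[0,162,-181,-19,0.3],[0,189,-212,-19,0.35],[0,216,-243,-19,0.407],[0,243,-274,-19,0.407],[0,268,-303,-19,0.407]],
])

```text
time_s: 1.63
eef_pos: [0.3486, -0.1544, 0.2506]
eef_rot: [0.0, 1.0, -0.018, 0.001]
wrist_force: [0.2, -0.6, -0.6]
opening: 0.001
grasp_force: 0.0
```

```bash
python3 -c "
from h import *
togo([.533,.342,.25],-.036)"
```

```text
shift [ 1.660e+02 -5.029e+02  5.000e-01] turn -0.001 q6 0.88
```

Call:
move_arm([
  [[0,12,-37,0,0],[0,25,-75,0,0],[0,37,-112,0,0],[0,50,-150,0,0],[0,62,-188,0,0],[0,75,-226,0,0],[0,87,-264,0,0],[0,100,-302,0,0],[0,112,-340,0,0],[0,124,-378,0,0]],
])

```text
time_s: 2.47
eef_pos: [0.4863, 0.2191, 0.2504]
eef_rot: [0.0, 1.0, -0.018, 0.0]
wrist_force: [1.0, 0.0, -0.2]
opening: -0.005
grasp_force: 0.0
```

Call:
move_arm([
  [[0,12,-32,0,0],[0,24,-64,0,0],[0,34,-96,0,0],[0,42,-125,0,0],[0,42,-125,0,0],[0,42,-125,0,0],[0,42,-125,0,0],[0,42,-125,0,0],[0,42,-125,0,0],[0,42,-125,0,0]],
])

```text
time_s: 3.3
eef_pos: [0.5326, 0.3393, 0.2507]
eef_rot: [-0.0, 1.0, -0.019, 0.0]
wrist_force: [-0.4, -0.4, -1.6]
opening: -0.001
grasp_force: 0.0
```

```bash
python3 - <<'E'
from h import *
togo([.533,.342,.133],-.036)
c=cal("wrist"); im,d=camera("wrist"); X=cloud(d,c); np.savez("w1.npz",X=X)
print(-c[1].T@c[2])
f=X.reshape(-1,3); p=f[np.all((f>[.49,.28,.135])&(f<[.53,.4,.17]),1)]
print(len(p), p.min(0),p.max(0)) if len(p) else 0
b=p[(p[:,1]>.32)&(p[:,1]<.365)]
print("bar",len(b),np.percentile(b,[2,50,98],axis=0).round(4).tolist())
cv2.imwrite("pics/w1.png",im)
E
```

```text
shift [  0.3  -2.7 117.7] turn -0.001 q6 1.99
[0.59924909 0.33639799 0.393358  ]
1460 [0.50624656 0.30129421 0.14100959] [0.52994753 0.38158917 0.15959483]
bar 624 [[0.507, 0.3211, 0.1528], [0.513, 0.3427, 0.1568], [0.5169, 0.364, 0.1587]]
```

View pics/w1.png

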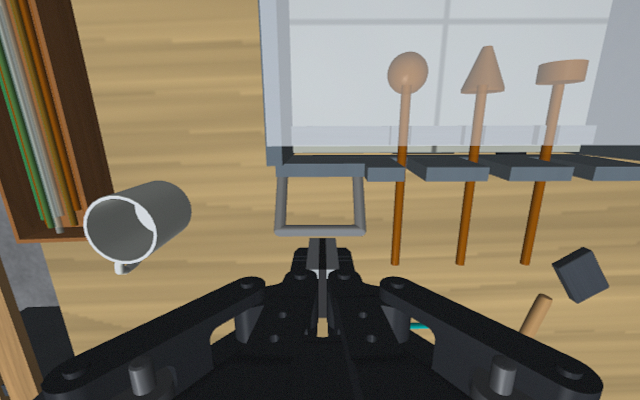

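The wrist view shows the handle opening at (285–360, 175–232), straight ahead of the closed fingertips, with the ball rod at x≈400. I'll descend into the gap.

Call:
move_arm([
  [[0,2,-3,0,0],[0,2,-3,15,0],[0,2,-3,30,0],[0,2,-3,45,0],[0,2,-3,60,0],[0,2,-3,75,0],[0,2,-3,90,0],[0,2,-3,105,0],[0,2,-3,115,0],[0,2,-3,118,0]],
])

```text
time_s: 4.18
eef_pos: [0.5336, 0.3427, 0.1302]
eef_rot: [0.001, 1.0, -0.018, -0.001]
wrist_force: [-0.7, -0.2, -0.5]
opening: -0.004
grasp_force: 0.0
```

Call:
move_arm([
  [[0,-6,0,1,0],[0,-11,0,3,0],[0,-15,0,5,0],[0,-19,0,8,0],[0,-23,0,12,0],[0,-27,0,16,0],[0,-30,0,20,0],[0,-33,0,23,0],[0,-36,0,26,0],[0,-39,0,30,0]],
])

```text
time_s: 5.02
eef_pos: [0.4968, 0.3447, 0.1023]
eef_rot: [-0.0, 1.0, -0.018, 0.002]
wrist_force: [6.8, -0.1, -4.0]
opening: 0.002
grasp_force: 3.9
```

```bash
python3 - <<'E'
from h import *
o=ctrl.get_obs(); print(o["wrist_force"],o["eef_pos"])
X=cloud((D:=camera("scene"))[1],cal("scene")).reshape(-1,3); cv2.imwrite("pics/s1.png",D[0])
p=X[np.all((X>[.42,.296,.04])&(X<[.55,.39,.175]),1)]
for lo in np.arange(.42,.55,.01):
    q=p[(p[:,0]>=lo)&(p[:,0]<lo+.01)]
    if len(q): print(lo.round(2),len(q),np.percentile(q[:,2],[5,50,95]).round(3))
E
```

```text
[ 6.75567461 -0.12072859 -4.03959721] [0.49675872 0.34465478 0.10229525]
0.49 12 [0.122 0.16  0.167]
0.5 150 [0.114 0.151 0.173]
0.51 81 [0.115 0.118 0.138]
0.52 147 [0.115 0.119 0.14 ]
0.53 327 [0.119 0.122 0.126]
0.54 366 [0.102 0.111 0.12 ]
```

Call:
move_arm([
  [[0,-3,0,4,0],[0,-3,0,4,0],[0,4,0,4,0],[0,10,0,2,0],[0,10,0,2,0],[0,10,0,2,0],[0,10,0,-15,0],[0,10,0,-35,0],[0,10,0,-65,0],[0,10,0,-100,0]],
])

```text
time_s: 5.9
eef_pos: [0.5038, 0.3436, 0.2013]
eef_rot: [0.001, 1.0, -0.018, -0.002]
wrist_force: [0.3, 0.2, -0.5]
opening: 0.0
grasp_force: 0.0
```

```bash
python3 - <<'E'
from h import *
o=ctrl.get_obs(); print(o["wrist_force"],o["eef_pos"])
X=cloud((D:=camera("top"))[1],cal("top")); cv2.imwrite("pics/t1.png",D[0]); X=X.reshape(-1,3)
p=X[np.all((X>[.42,.06,.005])&(X<[.555,.385,.175]),1)]
for lo in np.arange(.42,.55,.01):
    q=p[(p[:,0]>=lo)&(p[:,0]<lo+.01)]
    if len(q): print(lo.round(2),len(q),np.percentile(q[:,2],[5,50,95]).round(3))
E
```

```text
[ 0.31129545  0.21133558 -0.53731656] [0.50380165 0.34364585 0.20129181]
0.42 20 [0.005 0.006 0.007]
0.43 17 [0.005 0.005 0.007]
0.44 25 [0.005 0.007 0.109]
0.45 76 [0.005 0.105 0.11 ]
0.46 144 [0.006 0.097 0.109]
0.47 142 [0.005 0.097 0.11 ]
0.48 101 [0.005 0.101 0.11 ]
0.49 213 [0.058 0.116 0.123]
0.5 440 [0.099 0.123 0.128]
0.51 402 [0.104 0.115 0.123]
0.52 429 [0.099 0.107 0.114]
0.53 410 [0.089 0.099 0.108]
0.54 508 [0.08  0.088 0.107]
0.55 230 [0.074 0.081 0.107]
```

Call:
move_arm([
  [[0.5,0,20,-10,0],[0.5,1,40,-10,0],[0.5,2,60,-10,0],[0.5,3,81,-10,0],[0.5,3,81,-10,0],[0.5,3,81,-10,0],[0.5,3,81,-10,0],[0.5,3,81,-10,0],[0.5,3,81,-10,0],[0.5,3,81,-10,0]],
])

```text
time_s: 6.78
eef_pos: [0.5055, 0.2639, 0.2121]
eef_rot: [-0.0, 1.0, -0.018, -0.0]
wrist_force: [0.5, -0.5, -0.3]
opening: 0.501
grasp_force: 0.0
```

Call:
move_arm([
  [[0.5,0,0,0,0],[0.5,0,0,0,0],[0.5,0,0,0,0],[0.5,0,0,0,0],[0.5,0,0,0,0],[0.5,0,0,0,0],[0.5,0,0,0,0],[0.5,0,0,0,0],[0.5,0,0,0,0],[0.5,0,0,0,0]],
])

```text
time_s: 7.62
eef_pos: [0.5057, 0.2631, 0.2123]
eef_rot: [-0.0, 1.0, -0.018, 0.0]
wrist_force: [-0.4, 1.0, -0.3]
opening: 0.501
grasp_force: 0.0
```

```bash
python3 - <<'E'
from h import *
o=ctrl.get_obs(); print(o["eef_pos"],o["opening"])
for n in("scene","wrist"):
    c=cal(n); im,d=camera(n); X=cloud(d,c).reshape(-1,3); cv2.imwrite(f"pics/{n}2.png",im)
    p=X[np.all((X>[.46,.06,.03])&(X<[.565,.24,.14]),1)]
    for lo in np.arange(.46,.56,.02):
        q=p[(p[:,0]>=lo)&(p[:,0]<lo+.02)]
        if len(q): print(n,lo.round(2),len(q),np.percentile(q[:,2],[5,50,95]).round(3))
    r=X[np.all((X>[.44,.245,.098])&(X<[.54,.28,.116]),1)]
    if len(r)>20:
        l=cv2.fitLine(r[:,:2].astype(np.float32),cv2.DIST_HUBER,0,.01,.01).ravel(); print("rod",len(r),np.arctan2(l[1],l[0]),l[3]+(.503-l[2])*l[1]/l[0],np.median(r[:,2]))
cv2.imwrite("pics/v2.png",im)
E
```

```text
[0.50567289 0.26314609 0.212311  ] 0.5009444181365486
scene 0.46 12 [0.068 0.071 0.073]
scene 0.48 495 [0.067 0.071 0.107]
scene 0.5 643 [0.067 0.071 0.109]
scene 0.52 662 [0.067 0.071 0.108]
scene 0.54 778 [0.068 0.071 0.109]
scene 0.56 183 [0.065 0.086 0.12 ]
rod 154 -0.07063273 0.26258627 0.10801839917368328
wrist 0.46 438 [0.103 0.107 0.108]
wrist 0.48 2576 [0.068 0.069 0.107]
wrist 0.5 3110 [0.068 0.069 0.107]
wrist 0.52 3309 [0.068 0.069 0.107]
wrist 0.54 3929 [0.068 0.069 0.107]
wrist 0.56 1347 [0.063 0.07  0.132]
rod 950 -0.03249257 0.2621344 0.10681497706956794
```

View pics/v2.png

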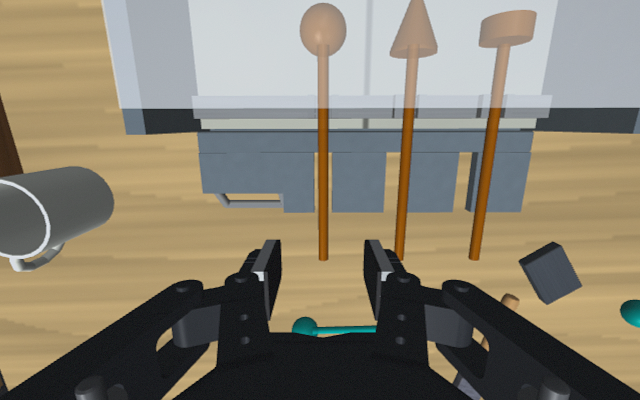

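The front now lies flat at z≈0.07. The ball rod, at (323,60–260), is centred between the fingers, so I'll go down and grip it.

Call:
move_arm([
  [[0.5,-2,1,15,0],[0.5,-2,1,35,0],[0.5,-2,1,60,0],[0.5,-2,1,85,0],[0.5,-2,1,105,0],[0.5,-2,1,120,0],[0.5,-2,1,128,0],[0.5,-2,1,128,0],[0,-2,1,128,0],[0,-2,1,128,0]],
])

```text
time_s: 8.55
eef_pos: [0.5046, 0.2625, 0.0856]
eef_rot: [-0.0, 1.0, -0.018, 0.001]
wrist_force: [0.0, 0.3, 0.7]
opening: 0.227
grasp_force: 0.0
```

Call:
move_arm([
  [[0,0,0,0,0],[0,0,0,0,0],[0,0,0,0,0],[0,0,0,0,0],[0,0,0,0,0],[0,0,0,0,0],[0,0,0,0,0],[0,0,0,-2,0],[0,0,0,-4,0],[0,0,0,-6,0]],
])

```text
time_s: 9.38
eef_pos: [0.5028, 0.262, 0.0899]
eef_rot: [0.0, 1.0, -0.018, -0.001]
wrist_force: [0.0, 0.0, -0.9]
opening: 0.072
grasp_force: 58.5
```

Gripped at 58 N. I'll lift 30 mm in all and check with the wrist view.

Call:
move_arm([
  [[0,0,0,-3,0],[0,0,0,-6,0],[0,0,0,-9,0],[0,0,0,-12,0],[0,0,0,-15,0],[0,0,0,-18,0],[0,0,0,-21,0],[0,0,0,-24,0],[0,0,0,-24,0],[0,0,0,-24,0]],
])

```text
time_s: 10.22
eef_pos: [0.5038, 0.2623, 0.1145]
eef_rot: [-0.0, 1.0, -0.018, 0.0]
wrist_force: [-0.5, 0.3, -0.6]
opening: 0.077
grasp_force: 58.4
```

```bash
python3 - <<'E'
from h import *
o=ctrl.get_obs(); print(o["eef_pos"],o["opening"],o["torque"])
for n in("scene","wrist"):
    c=cal(n); im,d=camera(n); X=cloud(d,c).reshape(-1,3); cv2.imwrite(f"pics/{n}3.png",im)
    r=X[np.all((X>[.44,.245,.1])&(X<[.56,.28,.16]),1)]
    for lo in np.arange(.44,.56,.02):
        q=r[(r[:,0]>=lo)&(r[:,0]<lo+.02)]
        if len(q): print(n,lo.round(2),len(q),np.percentile(q[:,2],[5,50,95]).round(3),np.median(q[:,1]).round(4))
    for t in("ball_piece",):
        for q in outline_of(t,n)[:4]: print(t,q["conf"],np.round(q["bbox"]))
E
```

```text
[0.50376499 0.26227697 0.1145447 ] 0.07742675365433485 [ 0.04944485  0.03208729 -0.03758952]
scene 0.44 33 [0.133 0.137 0.139] 0.2631
scene 0.46 18 [0.134 0.137 0.139] 0.264
scene 0.5 57 [0.121 0.137 0.153] 0.2634
scene 0.52 57 [0.133 0.136 0.138] 0.2602
scene 0.54 60 [0.133 0.137 0.138] 0.26
ball_piece 0.84 [434. 302.  38.  66.]
ball_piece 0.66 [326. 158.  38.  18.]
ball_piece 0.66 [338. 323.  87. 154.]
ball_piece 0.58 [345. 321.  70.  25.]
wrist 0.46 275 [0.133 0.135 0.137] 0.2626
wrist 0.48 742 [0.134 0.136 0.152] 0.2622
wrist 0.5 3030 [0.124 0.138 0.159] 0.2616
wrist 0.52 869 [0.133 0.135 0.136] 0.2608
wrist 0.54 972 [0.132 0.135 0.136] 0.2601
```

View pics/wrist3.png

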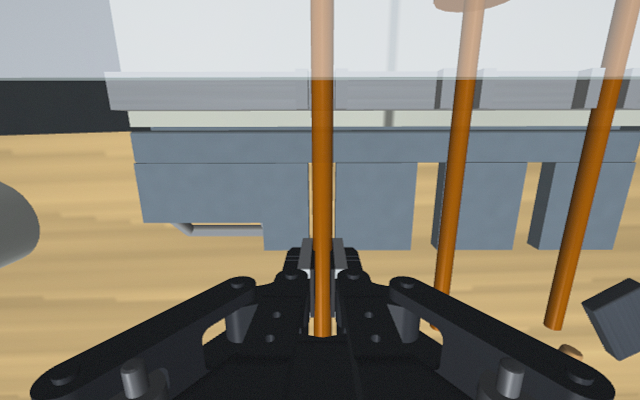

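The rod is level and 29 mm up, held square at (322,0–335). Now I'll pull it straight out along -x.

Call:
move_arm([
  [[0,-12,0,0,0],[0,-26,0,0,0],[0,-42,0,0,0],[0,-58,0,0,0],[0,-74,0,0,0],[0,-90,0,0,0],[0,-108,0,0,0],[0,-126,0,0,0],[0,-144,0,0,0],[0,-160,0,0,0]],
])

```text
time_s: 11.25
eef_pos: [0.3425, 0.2679, 0.1141]
eef_rot: [0.0, 1.0, -0.018, -0.0]
wrist_force: [-0.3, 0.2, -0.8]
opening: 0.077
grasp_force: 58.5
```

```bash
python3 - <<'E'
from h import *
o=ctrl.get_obs(); print(o["eef_pos"],o["opening"],o["q"].round(2))
c=cal("top"); im,d=camera("top"); X=cloud(d,c); cv2.imwrite("pics/t3.png",im)
for q in outline_of("ball_piece","top")[:4]:
    m=q["region"]&(d>0); print(q["conf"],np.round(q["bbox"]),np.median(X[m],0).round(3),X[m].min(0).round(3),X[m].max(0).round(3))
togo([.51,-.2135,.3],0.006)
E
```

```text
[0.34248859 0.26794344 0.11407815] 0.07716091301918973 [0.39 0.01 2.05 0.   1.08 2.  ]
0.94 [396. 255.  66.  51.] [ 0.322 -0.151  0.027] [ 0.295 -0.296 -0.003] [ 0.423 -0.128  0.041]
0.87 [197. 222.  20.  60.] [0.461 0.265 0.136] [ 0.363  0.246 -0.007] [0.502 0.308 0.152]
0.64 [228. 274.  78.  14.] [0.3   0.213 0.016] [ 0.292  0.106 -0.003] [0.33  0.288 0.411]
0.15 [409. 128. 111.  75.] [ 0.646 -0.234  0.024] [ 0.584 -0.393 -0.006] [ 0.784 -0.103  0.267]
shift [ 185.   475.4 -186.3] turn -0.041 q6 2.0
```

Call:
move_arm([
  [[0,0,0,-20,0],[0,0,0,-45,0],[0,0,0,-70,0],[0,0,10,-86,0],[0,5,32,-86,-0.01],[0,10,60,-86,-0.02],[0,15,90,-86,-0.03],[0,20,120,-86,-0.041],[0,25,150,-86,-0.041],[0,30,180,-86,-0.041]],
])

```text
time_s: 12.18
eef_pos: [0.368, 0.0854, 0.2008]
eef_rot: [0.0, 1.0, 0.003, 0.001]
wrist_force: [1.4, -0.1, 0.6]
opening: 0.081
grasp_force: 58.6
```

```bash
python3 - <<'E'
from h import *
o=ctrl.get_obs(); print(o["eef_pos"],o["opening"])
togo([.40,-.2135,.2],0.006)
E
```

```text
[0.36799382 0.08535303 0.20076699] 0.08116174163989819
shift [ 30.5 299.    0.9] turn -0.001 q6 1.48
```

Call:
move_arm([
  [[0,3,30,0,0],[0,6,62,0,0],[0,9,94,0,0],[0,12,126,0,0],[0,15,158,0,0],[0,18,190,0,0],[0,20,222,0,0],[0,20,252,0,0],[0,20,280,0,0],[0,20,294,0,0]],
])

```text
time_s: 13.02
eef_pos: [0.3888, -0.2108, 0.2007]
eef_rot: [0.001, 1.0, 0.001, 0.0]
wrist_force: [-0.2, -0.7, -0.4]
opening: 0.077
grasp_force: 58.6
```

Call:
move_arm([
  [[0,0,0,0,0],[0,0,0,0,0],[0,0,0,0,0],[0,0,0,0,0],[0,0,0,0,0],[0,0,0,0,0],[0,0,0,0,0],[0,0,0,0,0],[0,0,0,0,0],[0,0,0,0,0]],
])

```text
time_s: 13.85
eef_pos: [0.3887, -0.2068, 0.2003]
eef_rot: [0.0, 1.0, 0.002, 0.0]
wrist_force: [0.4, -0.2, -0.6]
opening: 0.081
grasp_force: 58.6
```

```bash
cat > meas.py <<'E'
from h import *
import sys
from scipy.optimize import least_squares
tag=sys.argv[1]; o=ctrl.get_obs(); tcp=o["eef_pos"]; R=yawtool(o); print(tcp,"yaw",np.arctan2(R[1,0],R[0,0]).round(4),o["opening"],o["grasp_force"])
g=tcp+np.array([.135,0,.019])
for n in("scene","top","wrist"):
    c=cal(n); im,d=camera(n); X=cloud(d,c); cv2.imwrite(f"pics/{n}{tag}.png",im)
    a=im.astype(int); amber=(a[...,2]-a[...,0]>50)&(d>0)
    f=X[amber&np.all(abs(X-g)<[.04,.04,.04],-1)]
    if len(f)>30:
        r=least_squares(lambda s:np.linalg.norm(f-s,axis=1)-.018,g,loss="soft_l1",f_scale=.002); print(n,"ball",len(f),r.x.round(4),"rms",np.sqrt(np.mean(r.fun**2)).round(4))
    h=tcp+np.array([0,0,.019]); Y=X[amber]-h
    rr=Y[(abs(Y[:,1])<.012)&(abs(Y[:,2])<.02)&(((Y[:,0]>.02)&(Y[:,0]<.105)))]+h
    if len(rr)>20: print("  rod",len(rr),"slope z,y",np.polyfit(rr[:,0],rr[:,2],1)[0].round(4),np.polyfit(rr[:,0],rr[:,1],1)[0].round(4),"mean",rr.mean(0).round(4))
E
python3 meas.py A
```

```text
[ 0.38865206 -0.20675779  0.2003326 ] yaw 0.0049 0.08114981089412188 58.58027637004852
scene ball 207 [ 0.5213 -0.2087  0.2179] rms 0.0047
  rod 134 slope z,y -0.0181 -0.0012 mean [ 0.4513 -0.2061  0.2209]
top ball 263 [ 0.522  -0.2054  0.2163] rms 0.0054
  rod 129 slope z,y -0.0112 -0.0209 mean [ 0.4659 -0.2047  0.2201]
wrist ball 1088 [ 0.4915 -0.2074  0.2027] rms 0.001
  rod 4550 slope z,y -0.0132 0.0021 mean [ 0.4554 -0.2071  0.2203]
```

Call:
move_arm([
  [[0,0,3,6,0],[0,0,7,12,0],[0,0,7,16,0],[0,10,7,16,0],[0,25,7,16,0],[0,45,7,16,0],[0,65,7,16,0],[0,85,7,16,0],[0,105,7,16,0],[0,120,7,16,0]],
])

```text
time_s: 14.83
eef_pos: [0.5107, -0.213, 0.1839]
eef_rot: [-0.0, 1.0, 0.002, 0.0]
wrist_force: [-0.5, -0.4, -0.5]
opening: 0.082
grasp_force: 58.6
```

Call:
move_arm([
  [[0,5,0,0,0],[0,8,0,0,0],[0,8,0,0,0],[0,8,0,0,0],[0,8,0,0,0],[0,8,0,0,0],[0,8,0,0,0],[0,8,0,0,0],[0,8,0,0,0],[0,8,0,0,0]],
])

```text
time_s: 15.67
eef_pos: [0.5166, -0.2133, 0.1844]
eef_rot: [0.0, 1.0, 0.002, 0.0]
wrist_force: [0.1, 0.4, -0.4]
opening: 0.079
grasp_force: 58.6
```

```bash
sed -i 's/g)<\[.04,.04,.04\],-1)\]/g)<[.04,.04,.04],-1)\&(X[...,0]>g[0]-.012)]/' meas.py; python3 meas.py B; python3 - <<'E'
import cv2,numpy as np
a=cv2.imread("pics/sceneB.png")[70:250,140:400];b=cv2.imread("pics/topB.png")[60:240,330:590]
cv2.imwrite("pics/cB.png",np.vstack([cv2.resize(x,None,fx=1.66,fy=1.66,interpolation=3) for x in(a,b)]))
E
```

```text
[ 0.51655944 -0.21330663  0.184401  ] yaw 0.0046 0.07941706770907028 58.58284950256348
scene ball 59 [ 0.651  -0.2141  0.2013] rms 0.0012
  rod 139 slope z,y -0.0143 0.0072 mean [ 0.5795 -0.2128  0.2048]
top ball 159 [ 0.6527 -0.2123  0.2001] rms 0.0013
  rod 22 slope z,y -0.0781 -0.2642 mean [ 0.6154 -0.2115  0.2041]
  rod 4576 slope z,y -0.0107 0.0062 mean [ 0.5824 -0.2135  0.2044]
```

View pics/cB.png

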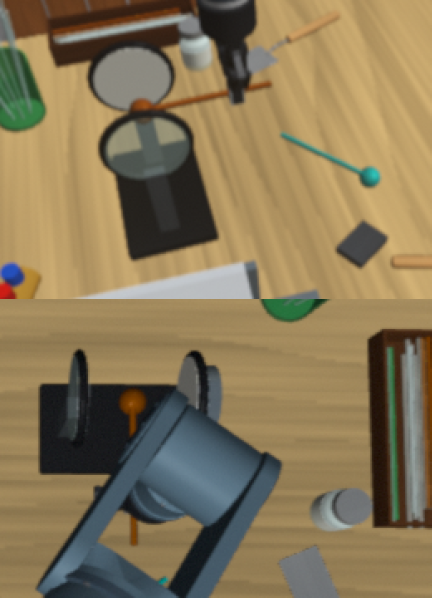

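The scene and top views show the ball between the two windows, clear of both, with the rod pointing back toward the robot. It needs a last +2.5 mm along x.

Call:
move_arm([
  [[0,2.5,0,0.5,0],[0,2.5,0,0.5,0],[0,2.5,0,0.5,0],[0,2.5,0,0.5,0],[0,2.5,0,0.5,0],[0,2.5,0,0.5,0],[0,2.5,0,0.5,0],[0,2.5,0,0.5,0],[0,2.5,0,0.5,0],[0,2.5,0,0.5,0]],
])

```text
time_s: 16.65
eef_pos: [0.5191, -0.2132, 0.1838]
eef_rot: [0.0, 1.0, 0.002, 0.0]
wrist_force: [-0.4, 0.6, -0.2]
opening: 0.084
grasp_force: 58.6
```

```bash
python3 meas.py C
```

```text
[ 0.51912641 -0.21322915  0.18382598] yaw 0.0048 0.08351674835975727 58.58242571353912
scene ball 56 [ 0.6532 -0.2151  0.2009] rms 0.001
  rod 139 slope z,y -0.0147 0.0043 mean [ 0.5821 -0.2126  0.2044]
top ball 164 [ 0.6547 -0.2117  0.1995] rms 0.0016
  rod 21 slope z,y 0.0597 -0.2131 mean [ 0.6184 -0.2113  0.2038]
  rod 4577 slope z,y -0.0101 0.0058 mean [ 0.585  -0.2134  0.2038]
```

```bash
python3 -c "
from bench import order
print(order.hand_in())"
```

```text
the job is handed in; nothing more can be done
None
```

The job is handed in: the cabinet front lies flat open, and the ball is held still at about (0.654, -0.213, 0.200) m, within about 2 mm of midway between the viewer's windows. Its rod is parallel to them and within about 1° of horizontal, the cone and disc rods were not moved, and the viewer was not touched.

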